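# Fit the matching liner, load the vials and bring the lamp over

### The arm

A 6-joint arm with a two-finger parallel gripper is mounted at the origin on the work surface. World frame = base frame: x ahead of the robot, y to its left, z up, the work surface at z = 0. Lengths are in mm, angles in rad, forces in N, time in s.
With the tool pointing down it reaches from about 275 to 1000 mm from the base axis. Payload 8.4 kg.
Tool frame: the origin (TCP) lies on the centre line of the jaws, within the pads' length; the fingertips stand 17 mm ahead of it and the grasp point (between the pads) lies 2 mm behind it (r.tcp_to_tips is the z of the fingertips in the tool frame, in mm); z points along the fingers, y is the direction in which the jaws open and shut (so a half turn about z gives the same grasp; the last joint's range is limited). The gripper opens to 85 mm and grips with 20 to 120 N. Pads are 22 mm wide; open, the fingers measure 114 mm over their backs; the gripper's body (76 mm by 85 mm) begins 54 mm behind the grasp point. The pads swing forward as they close: fully open they stand 13 mm farther back than shut.
Start: joints at [-1.307, 0.353, 1.633, -0, 1.155, -0.002], TCP at [164.174, -603.055, 248.281] pointing down, gripper open.
Joint ranges: [-2.63, 2.63], [-0.92, 2.1], [0.06, 2.66], [-1.3, 4.44], [0, 2.69], [-3.02, 3.02]. Speed limits (rad/s): [2.22, 2.22, 2.79, 3.14, 3.14, 3.14].

### API

Orientations are given as [roll, pitch, yaw] about the fixed x, y, z axes, in that order (R = Rz(yaw) Ry(pitch) Rx(roll)).
In Python, from rig import r, cams, job gives the robot as it stands.
- The arm moves only by the tool drive_tool, never from a script. Its argument "deltas" is a list of rows, each a list of 4 numbers: the shift along the tool's x, y, z in cm, then the turn about the tool's z in rad. In form: [[x, y, z, roll], ...]. A call has 1 to 12 rows; each row shifts and turns the commanded pose from where the row before left it, along the tool's axes as they then stand; what a row does not reach is not made up. A row lasts 1/12 s, in which the tool goes at most 41.7 mm and 7.16 degrees, less where a joint would pass 70% of its speed; a pose out of reach is approached as far as the arm can. A call with a gripper value outside its range is refused whole. "jaw" is the closure, from 0 (fully open) to 1 (shut), set as the call begins (left out, the last holds). The fingers move at their own pace and stop on an object; "force" is the grip in N (left out, the last holds). Time passes only in rows, so rows that do not move let the fingers close. It gives the time, the measured TCP pose, the force and the opening at its end, in the units of the state.
- r.sense(): the state, without advancing time (a new reading comes with each control period).
- cams.grab_frame(name): name is "scene" or "side" or "wrist"; returns (picture, depth): 384x512x3 uint8, red, green, blue; 384x512 float32, mm along the optical axis (not along the pixel's ray), 0 where there is no reading.
- cams.camera_params(name): a dict with "fx", "fy", "cx", "cy" (pixels), "R" (3x3) and "t" (3): a world point X has camera coordinates R X + t. Camera axes: x right, y down, z forward; pixel columns grow to the right and rows downward; lengths in mm; the calibration is good to about 2 mm. A picture is of the moment at which its call begins: read the wrist's pose just before it. camera_params takes no time and is no camera call; for the wrist camera it gives the pose at the moment of the call.
- job.sign_off(): hands the job in, once; it reports no verdict.
The state is a dict: "clock": time; "qpos": joint angles; "qvel": joint speeds; "joint_efforts": joint torques, N m; "eef_pos": TCP position; "tcp_rot": TCP orientation; "contact_force": force on the tool from outside, world axes, zero at the start; "wrist_torque": the same for the moment, N m; "opening": opening from 0.0 (shut) to 1.0 (fully open).
Only numpy, scipy, OpenCV 4.12 (cv2) and the standard library are available. Lean on these libraries where they do the work, as an engineer would, in place of code of your own. Each camera call takes 0.05 s, during which the arm holds its last target. There are 200 camera calls.

### The job

Swing the inspection lamp well clear of the steel pot, then find by trying which of the three blue liners fits the pot and leave that one fully home in it, collar down on the pot's rim; liners that do not fit go back upright on the table, away from the pot. Then put every vial from the black mat into the fitted liner, and last of all swing the lamp back so that its head is centred over the pot. Do not knock the flask, the tape, the tongs or the gauze roll about.

Things in the scene. Friction and masses are not known exactly. Their poses are not given: they have to be found in the camera images.
- lamp (a joint): Inspection lamp on a swing arm: turns about an upright post at the back left of the station. 0 = lamp head exactly over the pot; it grows (to 1.4 rad) as the arm swings clockwise seen from above, that is head towards the robot's left; smallest -0.3. Stays where it is left (friction about 0.2 N m).
- lamp_hinge (a point): point on the lamp's upright hinge axis, at the height of the arm (205 mm above the table).
- lamp_head (a point): centre of the underside of the round white lamp head (92 mm across, underside 188 mm and top 220 mm above the table), 197 mm from the hinge axis.
- lamp_grip (a point): point 15 mm below the top of the lamp's black upright handle, a round stick 18 mm across that stands up from the arm (bar 14 mm thick, its top at 212 mm) to 265 mm above the table, 130 mm from the hinge axis; the point is 250 mm above the table, on the stick's axis.
- pot_seat (a point): on the white station plate (12 mm thick), centre of the spot on which the pot stands; the pot's upright axis passes through it. The post of the lamp stands 197 mm from it.
- pot_mouth (a point): centre of the mouth of a dark steel pot, 65 mm across, 80 mm tall, 2.5 kg, standing in a shallow locating ring on the station plate (rim 92 mm above the table). The pot differs from start to start in its bore (45 to 61 mm wide, 30 to 50 mm deep), alike outside. Which liner it takes must be found by trying.
- liner_1: blue plastic cup, 120 g, heavy foot: open collar 67 mm wide, 28 mm tall (inside 60 mm wide) above a narrower skirt (inside 4 mm less) 40 to 56 mm wide, 28 to 48 mm long (the narrower the longer). Origin: centre of underside; z up out of its mouth. One of the three goes home in the pot, collar resting on its rim, 2.5 mm of play all round; a wrong one is too wide to enter or strikes the bottom, 8 mm or more proud.
- liner_1_shoulder (a point): on the liner's axis at the height of its collar's underside; the collar reaches from here to 28 mm above. When the liner is home this point coincides with pot_mouth.
- liner_2: blue plastic cup, 120 g, heavy foot: open collar 67 mm wide, 28 mm tall (inside 60 mm wide) above a narrower skirt (inside 4 mm less) 40 to 56 mm wide, 28 to 48 mm long (the narrower the longer). Origin: centre of underside; z up out of its mouth. One of the three goes home in the pot, collar resting on its rim, 2.5 mm of play all round; a wrong one is too wide to enter or strikes the bottom, 8 mm or more proud.
- liner_2_shoulder (a point): on the liner's axis at the height of its collar's underside; the collar reaches from here to 28 mm above. When the liner is home this point coincides with pot_mouth.
- liner_3: blue plastic cup, 120 g, heavy foot: open collar 67 mm wide, 28 mm tall (inside 60 mm wide) above a narrower skirt (inside 4 mm less) 40 to 56 mm wide, 28 to 48 mm long (the narrower the longer). Origin: centre of underside; z up out of its mouth. One of the three goes home in the pot, collar resting on its rim, 2.5 mm of play all round; a wrong one is too wide to enter or strikes the bottom, 8 mm or more proud.
- liner_3_shoulder (a point): on the liner's axis at the height of its collar's underside; the collar reaches from here to 28 mm above. When the liner is home this point coincides with pot_mouth.
- vial_1_mid (a point): middle of a small square sample vial, 12 x 12 mm and 24 mm tall, 14 g, with a red cap (cap on its +z end); its x and y axes are square to its sides. Stands upright on the black mat; three to five of the five vials are present, the others absent.
- vial_2_mid (a point): middle of a small square sample vial, 12 x 12 mm and 24 mm tall, 14 g, with a purple cap (cap on its +z end); its x and y axes are square to its sides. Stands upright on the black mat; three to five of the five vials are present, the others absent.
- vial_3_mid (a point): middle of a small square sample vial, 12 x 12 mm and 24 mm tall, 14 g, with a yellow cap (cap on its +z end); its x and y axes are square to its sides. Stands upright on the black mat; three to five of the five vials are present, the others absent.
- vial_4_mid (a point): middle of a small square sample vial, 12 x 12 mm and 24 mm tall, 14 g, with a green cap (cap on its +z end); its x and y axes are square to its sides. Stands upright on the black mat; three to five of the five vials are present, the others absent.
- vial_5_mid (a point): middle of a small square sample vial, 12 x 12 mm and 24 mm tall, 14 g, with a white cap (cap on its +z end); its x and y axes are square to its sides. Stands upright on the black mat; three to five of the five vials are present, the others absent.
- mat: black rubber mat, 120 mm (x) by 230 mm (y), 3 mm thick, fixed; the vials stand on it in a row along its y, about 42 mm apart. Origin: centre of its underside.
- flask: bystander: amber bottle with white cap, 52 mm across, 110 mm tall; origin centre of its underside. Leave alone.
- tape: bystander: white reel of tape lying flat, 72 mm across, 25 mm tall; origin centre of its underside. Leave alone.
- tongs: bystander: light blue plastic tongs lying flat, 150 mm long, 10 mm high; origin under its middle. Leave alone.
- gauze: bystander: white gauze roll on end, 52 mm across, 70 mm tall; origin centre of its underside. Leave alone.
Not all that is in view belongs to the job. Leave any red look-alike of the liner_1 alone.

How it is judged:
By the outcome, as a careful person would: the job done as asked, in the order asked, and still so for the second after the job is handed in, with the robot touching nothing.
Of pot_x, pot_y, pot_z only 1 to 1 are there at a start; the rules pass over those that are not, and their reading is None.
Of vial_1, vial_2, vial_3, vial_4, vial_5 only 3 to 5 are there at a start; the rules pass over those that are not, and their reading is None.
At some moment in a run one of vial_1, vial_2, vial_3, vial_4, vial_5 may be knocked a few centimetres aside while the robot is not near it.
Once in a run the grip may slacken for a moment while it holds something.
It also fails if it takes over 210 s, if anything falls off the work surface, if the arm or the gripper's body presses on something with over 40 N, if the wrist force passes 120 N, or if a joint passes its speed limit or range.

## Working session

There is one attempt and no reset: what is moved stays moved. The work goes in short steps, Python scripts to look and compute and a tool call to move; the robot and the scene stay as the last step left them, time stands still between calls to the robot, and variables do not carry over. Pictures are saved under pics/ and viewed, about 12 in all and at most 16, crops included, and the job is handed in when it is done.

Besides the shell and the picture viewer there is one more tool, called after "Call:" as name(argument=value, ...) on one line, values as JSON. drive_tool: Moves the arm, as the interface text tells. Its arguments: {"type":"object","properties":{"deltas":{"type":"array"},"jaw":{"type":"number"},"force":{"type":"number"}},"required":["deltas"]}

```bash
mkdir -p pics; ls; cat > h.py <<'E'
import numpy as np, cv2
from rig import r, cams, job
def grab(n,save=None):
    P=cams.camera_params(n); im,d=cams.grab_frame(n)
    if save: cv2.imwrite('pics/'+save,im[:,:,::-1])
    return im,d,P
def cloud(d,P):
    v,u=np.mgrid[:d.shape[0],:d.shape[1]]
    C=np.stack([(u-P['cx'])/P['fx']*d,(v-P['cy'])/P['fy']*d,d],-1)
    W=(C-np.array(P['t']))@np.array(P['R'])
    W[d<=0]=np.nan
    return W
def ray(P,u,v,z):
    R=np.array(P['R']);t=np.array(P['t'])
    c=-R.T@t; k=R.T@np.array([(u-P['cx'])/P['fx'],(v-P['cy'])/P['fy'],1])
    return c+k*(z-c[2])/k[2]
def proj(P,X):
    c=np.array(P['R'])@np.array(X)+np.array(P['t']); return P['fx']*c[0]/c[2]+P['cx'],P['fy']*c[1]/c[2]+P['cy']
E
python3 - <<'E'
from h import *
a=grab('scene','a_scene.png');b=grab('side','a_side.png')
for n,(im,d,P) in zip('ab',(a,b)):
    print(-np.array(P['R']).T@np.array(P['t']),P['fx'],np.array(P['R'])[2]); np.savez(f'{n}.npz',im=im,d=d,**P)
s=r.sense();print(s['clock'],s['eef_pos'],s['tcp_rot'],s['contact_force'],r.tcp_to_tips)
cv2.imwrite('pics/a.png',np.vstack([a[0],b[0]])[:,:,::-1][:, :])
E
```

```text
pics
[1572.17207142   71.53090843  861.65853516] 474.986691601348 [-0.81212449 -0.08526751 -0.5772203 ]
[-56.93502664 694.23786001 878.80326518] 439.09823168216235 [ 0.51898001 -0.61889308 -0.58960249]
0.1 [ 164.0624122  -602.66047054  247.62050733] [-3.14034004e+00  6.67512446e-06  2.65785220e-01] [ 0.39006316 -0.85452107  0.47811532] 17.0
```

View pics/a_scene.png

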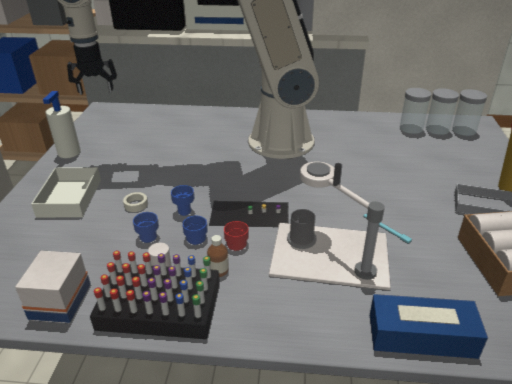

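View pics/a_side.png

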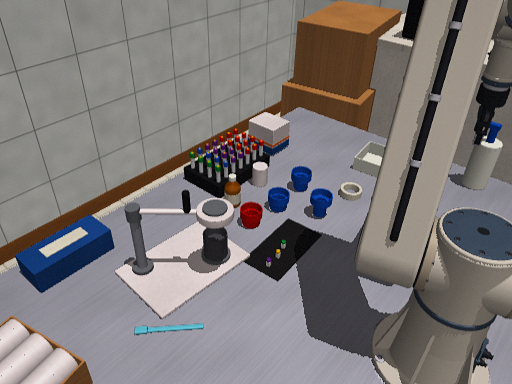

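Scene view: blue liners are at (147,228), (183,200) and (195,231). The red look-alike at (237,236) is to be left alone. The pot is at (302,228), the lamp head at (318,173) with its handle at (338,173), and the post at (370,240). Vials are on the mat at about (250,210), (264,208) and (278,210). The side view agrees. Next I measure.

```bash
python3 - <<'E'
from h import *
for n in 'ab':
    f=np.load(n+'.npz');im=f['im'];d=f['d'];P={k:f[k] for k in('fx','fy','cx','cy','R','t')}
    W=cloud(d,P);h=cv2.cvtColor(im,cv2.COLOR_RGB2HSV)
    print('CAM',n)
    def comp(m,name,mn=8,zr=(2,400)):
        m=m&(W[...,2]>zr[0])&(W[...,2]<zr[1])&(W[...,0]>200)&(W[...,0]<1000)&(abs(W[...,1])<700)
        c,l,s,ce=cv2.connectedComponentsWithStats(m.astype(np.uint8))
        for i in range(1,c):
            if s[i,4]<mn: continue
            w=W[l==i];top=w[w[:,2]>np.percentile(w[:,2],97)-6]
            print(name,s[i,4],ce[i].round(0),'min',w.min(0).round(),'max',w.max(0).round(),'topmid',((top.max(0)+top.min(0))/2).round(1))
    H,S,V=h[...,0],h[...,1],h[...,2]
    comp((H>105)&(H<125)&(S>120)&(V>40),'blue',60)
    comp(((H<6)|(H>174))&(S>140),'red',100)
    comp((H>82)&(H<100)&(S>90),'cyan',20)
    mat=(W[...,2]>8)&(W[...,2]<40)&(S>70)&(V>50)
    comp((V<75)&(S<90),'dark',40,(0,300))
    comp((V>170)&(S<60),'white',40,(6,300))
    comp(S>90,'sat',4,(8,40))
E
```

```text
CAM a
blue 436 [183. 198.] min [ 425. -295.    5.] max [ 499. -230.   78.] topmid [ 464.2 -261.5   74.3]
blue 375 [146. 225.] min [ 554. -368.    4.] max [ 624. -304.   69.] topmid [ 589.4 -335.6   64.4]
blue 491 [195. 229.] min [ 545. -236.    3.] max [ 615. -171.   59.] topmid [ 580.8 -203.4   54.6]
blue 5048 [426. 329.] min [811. 250.   2.] max [914. 468.  75.] topmid [862.9 359.4  70.5]
blue 246 [ 46. 316.] min [ 898. -526.    7.] max [ 905. -428.   31.] topmid [ 902.4 -479.    28. ]
red 447 [235. 233.] min [ 509. -126.    3.] max [631. -55.  59.] topmid [595.  -87.   54.7]
dark 52 [282.  92.] min [200.  -3. 264.] max [207.  25. 299.] topmid [202.8   9.4 295.6]
dark 126 [337. 174.] min [582. 158. 207.] max [597. 173. 267.] topmid [587.8 164.7 262.9]
dark 1538 [248. 213.] min [ 388. -186.    0.] max [521.  47.  25.] topmid [455.  -70.   12.7]
dark 132 [374. 216.] min [683. 234. 178.] max [702. 265. 216.] topmid [695.5 250.3 211.7]
dark 740 [302. 228.] min [535.  58.  16.] max [607. 124.  95.] topmid [571.3  88.   89.2]
dark 84 [124. 280.] min [ 754. -366.   47.] max [ 853. -296.  
[... 8098 characters left out ...]
50. 222.] min [ 558. -101.    8.] max [613. -54.  40.] topmid [584.5 -77.7  36.8]
sat 845 [ 70. 266.] min [806. 250.   8.] max [909. 471.  40.] topmid [857.6 361.   36.4]
sat 16 [283. 241.] min [448. -73.  20.] max [460. -61.  31.] topmid [453.  -66.8  28.7]
sat 19 [278. 251.] min [437. -31.  19.] max [446. -21.  31.] topmid [442.3 -26.8  28.1]
sat 19 [268. 259.] min [436.  10.  19.] max [447.  22.  30.] topmid [441.5  15.6  27.3]
sat 130 [181. 326.] min [430. 269.   8.] max [505. 350.  13.] topmid [467.4 309.3  10.8]
sat 104 [144. 329.] min [503. 345.   8.] max [546. 389.  15.] topmid [524.3 367.1  11.3]
sat 83 [ 86. 379.] min [502. 519.   8.] max [511. 546.  39.] topmid [506.2 532.5  36.2]
```

Call:
drive_tool(deltas=[[0, 0, -2, -0.11], [0, 0, -2, -0.11], [0, 0, -2, -0.11], [0, 0, -2, -0.11], [3.42, -1.29, 0, 0], [3.42, -1.29, 0, 0], [3.42, -1.29, 0, 0], [3.42, -1.29, 0, 0], [3.42, -1.29, 0, 0], [3.42, -1.29, 0, 0], [3.42, -1.29, 0, 0], [3.42, -1.29, 0, 0]], jaw=0)

```text
clock: 1.1
eef_pos: [305.7, -345.3, 328.1]
tcp_rot: [-3.141, -0.0, 0.705]
contact_force: [0.4, 0.2, -0.3]
opening: 1.001
```

Call:
drive_tool(deltas=[[3.42, -1.29, 0, 0], [3.42, -1.29, 0, 0], [3.42, -1.29, 0, 0], [3.42, -1.29, 0, 0], [3.42, -1.29, 0, 0], [3.42, -1.29, 0, 0], [3.42, -1.29, 0, 0], [3.42, -1.29, 0, 0], [3.42, -1.29, 0, 0], [3.42, -1.29, 0, 0], [3.42, -1.29, 0, 0], [3.42, -1.29, 0, 0]])

```text
clock: 2.1
eef_pos: [517.7, 38.8, 328.1]
tcp_rot: [-3.141, 0.0, 0.706]
contact_force: [0.6, -0.6, 0.2]
opening: 1.001
```

Call:
drive_tool(deltas=[[3.42, -1.29, 0, 0], [3.42, -1.29, 0, 0], [3.42, -1.29, 0, 0], [3.42, -1.29, 0, 0], [0, 0, 0, 0], [0, 0, 0, 0]])

```text
clock: 2.6
eef_pos: [588.2, 166.5, 327.2]
tcp_rot: [-3.141, 0.001, 0.708]
contact_force: [-0.6, -0.3, -0.8]
opening: 1.001
```

```bash
cat >> h.py <<'E'
def to(x,y,z,yaw=None,p=1):
    s=r.sense();e=np.array(s['eef_pos']);w=s['tcp_rot'];c=w[2];D=np.array([x,y,z])-e
    # world delta into tool axes at current yaw (tool down), cm
    t=(D[0]*np.cos(c)+D[1]*np.sin(c),D[0]*np.sin(c)-D[1]*np.cos(c),-D[2])
    if p: print('t%.2f'%s['clock'],'at',e.round(1),'rpy',np.round(w,3),'-> cm',np.round(np.array(t)/10,2),'turn',None if yaw is None else round(c-yaw,3),'F',np.round(s['contact_force'],1),'op',round(s['opening'],3))
E
python3 -c "
from h import *
to(586.2,165.1,250,.707)
im,d,P=grab('wrist','w1.png');W=cloud(d,P)
m=(W[...,2]>225)&(W[...,2]<275)&(im.max(2)<90)
w=W[m];print(m.sum(),w.mean(0),w.min(0),w.max(0))
t=w[w[:,2]>258];print(t.min(0),t.max(0))
"
```

```text
t2.60 at [588.2 166.5 327.2] rpy [-3.141e+00  1.000e-03  7.080e-01] -> cm [-0.24 -0.02  7.72] turn 0.001 F [-0.6 -0.3 -0.8] op 1.001
1064 [585.18851825 168.88981241 256.56958704] [574.57720588 158.67545258 225.13056435] [591.57230834 175.76957582 266.65588995]
[574.57720588 158.67545258 258.04828367] [591.57230834 175.64373856 266.65588995]
```

Call:
drive_tool(deltas=[[-0.3, -0.1, 1.9, 0], [0, 0, 1.9, 0], [0, 0, 1.9, 0], [0, 0, 1.9, 0], [0, 0, 0, 0]])

```text
clock: 3.07
eef_pos: [582.5, 161.8, 248.8]
tcp_rot: [-3.139, 0.006, 0.704]
contact_force: [-1.4, 0.6, -0.7]
opening: 1.0
```

Call:
drive_tool(deltas=[[0, 0, 0, 0], [0, 0, 0, 0], [0, 0, 0, 0], [0, 0, 0, 0], [0, 0, 0, 0], [0, 0, 0, 0], [0, 0, 0, 0], [0, 0, 0, 0]], jaw=1, force=25)

```text
clock: 3.73
eef_pos: [585.4, 164.0, 253.2]
tcp_rot: [3.141, -0.001, 0.706]
contact_force: [-1.3, 0.4, 6.0]
opening: 0.203
```

Call:
drive_tool(deltas=[[0.016, -0.65, 0, 0.05], [0.016, -0.65, 0, 0.05], [0.016, -0.65, 0, 0.05], [0.016, -0.65, 0, 0.05]])

```text
clock: 4.07
eef_pos: [570.0, 184.6, 253.2]
tcp_rot: [3.14, 0.001, 0.503]
contact_force: [-3.8, -4.7, 8.1]
opening: 0.197
```

Call:
drive_tool(deltas=[[0.016, -0.65, 0, 0.05], [0.016, -0.65, 0, 0.05], [0.016, -0.65, 0, 0.05], [0.016, -0.65, 0, 0.05], [0.016, -0.65, 0, 0.05], [0.016, -0.65, 0, 0.05], [0.016, -0.65, 0, 0.05], [0.016, -0.65, 0, 0.05], [0.016, -0.65, 0, 0.05], [0.016, -0.65, 0, 0.05], [0.016, -0.65, 0, 0.05], [0.016, -0.65, 0, 0.05]])

```text
clock: 5.07
eef_pos: [552.0, 260.3, 253.1]
tcp_rot: [3.14, 0.005, -0.097]
contact_force: [-14.4, -2.8, 14.8]
opening: 0.201
```

Call:
drive_tool(deltas=[[0.016, -0.65, 0, 0.05], [0.016, -0.65, 0, 0.05], [0.016, -0.65, 0, 0.05], [0.016, -0.65, 0, 0.05], [0, 0, 0, 0], [0, 0, 0, 0]])

```text
clock: 5.57
eef_pos: [557.1, 287.5, 253.1]
tcp_rot: [-3.141, 0.005, -0.294]
contact_force: [-14.8, 5.0, 11.5]
opening: 0.206
```

Call:
drive_tool(deltas=[[0, 0, 0, 0], [0, 0, 0, 0], [0, 0, 0, 0], [0, 0, 0, 0], [0, 0, 0, 0], [0, 0, 0, 0], [0, 0, -2, 0], [0, 0, -3, 0], [0, 0, -3, 0], [0, 0, 0, 0]], jaw=0)

```text
clock: 6.4
eef_pos: [561.9, 286.9, 338.6]
tcp_rot: [-3.135, -0.006, -0.294]
contact_force: [-0.2, 0.6, 1.1]
opening: 1.001
```

```bash
python3 -c "
from h import *
to(445,-60,300,0)
to(570,89,300,0)
im,d,P=grab('side','b_side.png');W=cloud(d,P)
m=(W[...,2]>206)&(W[...,2]<225)&(im.min(2)>150)&(W[...,0]>400)&(W[...,0]<700)&(W[...,1]>0)&(W[...,1]<450)
w=W[m];w=w[w[:,2]>216];print('head',w.min(0),w.max(0))
im,d,P=grab('scene','b_scene.png')
"
```

```text
t6.40 at [561.9 286.9 338.6] rpy [-3.135 -0.006 -0.294] -> cm [-1.12 36.59  3.86] turn -0.294 F [-0.2  0.6  1.1] op 1.001
t6.40 at [561.9 286.9 338.6] rpy [-3.135 -0.006 -0.294] -> cm [ 6.51 18.7   3.86] turn -0.294 F [-0.2  0.6  1.1] op 1.001
head [451.3058003  268.99541549 216.00472344] [529.73356665 350.56501586 222.55643258]
```

Call:
drive_tool(deltas=[[0, 0, 0, -0.098], [0, 0, 0, -0.098], [0, 0, 0, -0.098], [0.2, 3.3, 0, 0], [0.2, 3.3, 0, 0], [0.2, 3.3, 0, 0], [0.2, 3.3, 0, 0], [0, 3.3, 0, 0], [0, 3.3, 0, 0], [0, 0, 0, 0], [0, 0, 0, 0]])

```text
clock: 7.42
eef_pos: [567.1, 86.3, 331.1]
tcp_rot: [3.141, 0.002, -0.003]
contact_force: [0.3, -0.6, -0.4]
opening: 1.002
```

```bash
python3 -c "
from h import *
to(570,89,300,0)
im,d,P=grab('wrist','w2.png');W=cloud(d,P)
print('cam',-np.array(P['R']).T@np.array(P['t']))
import sys
S=(abs(W[...,0]-570)<50)&(abs(W[...,1]-89)<50)
rim=S&(W[...,2]>86)&(W[...,2]<98); w=W[rim];print('rim',rim.sum(),w.min(0),w.max(0),np.median(w[:,2]))
out=cv2.findContours(rim.astype(np.uint8),cv2.RETR_CCOMP,cv2.CHAIN_APPROX_NONE)
for c,hh in zip(out[0],out[1][0]):
    if len(c)<20: continue
    (u,v),R=cv2.minEnclosingCircle(c); a=ray(P,u,v,92);b=ray(P,u+R,v,92);print(len(c),hh,(u,v),R,a,np.linalg.norm(a-b))
c0=(w.min(0)+w.max(0))/2
ins=np.hypot(W[...,0]-c0[0],W[...,1]-c0[1])<18
print('inside z',np.nanpercentile(W[...,2][ins],[0,5,25,50,75,95]),ins.sum())
"
```

```text
t7.42 at [567.1  86.3 331.1] rpy [ 3.141e+00  2.000e-03 -3.000e-03] -> cm [ 0.29 -0.27  3.11] turn -0.003 F [ 0.3 -0.6 -0.4] op 1.002
cam [635.44972099  87.72636326 456.41628881]
rim 421 [537.30089734  58.07512361  86.02559322] [600.9213174  121.46072572  94.0655741 ] 91.4065423887939
164 [-1 -1  1 -1] (256.70001220703125, 156.3000030517578) 29.607179641723633 [569.94025746  90.05862547  92.        ] 32.17879630675029
157 [-1 -1 -1  0] (256.7592468261719, 156.01852416992188) 28.39647102355957 [570.24937608  89.99307082  92.        ] 30.85583552604473
inside z [ 59.49055478  61.70941637 389.30163548 393.91730733 397.06547406
 399.48286761] 6168
```

View pics/w2.png

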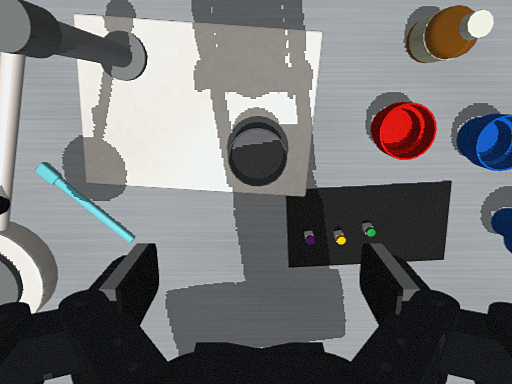

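The wrist view shows the pot mouth at (257,156), with no lamp above it, and the red cup at (404,130). There are three vials: purple (310,239), yellow (341,239) and green (370,231). The bore is about 61 mm wide and 31 mm deep, which suggests the shortest and widest blue cup, at (580,-204), so I try that one first.

Call:
drive_tool(deltas=[[0.2, 3.2, 0, 0], [0.2, 3.2, 0, 0], [0.2, 3.2, 0, 0], [0.2, 3.2, 0, 0], [0.2, 3.2, 0, 0], [0.2, 3.2, 1.6, 0], [0, 3.2, 1.6, 0], [0, 3.2, 1.6, 0], [0, 3.2, 1.6, 0], [0, 0, 1.6, 0], [0, 0, 0, 0], [0, 0, 0, 0]])

```text
clock: 8.47
eef_pos: [579.3, -198.8, 251.1]
tcp_rot: [-3.14, 0.003, 0.0]
contact_force: [0.2, 1.3, 0.2]
opening: 0.996
```

```bash
cat >> h.py <<'E'
def cup(W,im,x,y,lo,hi,R=50,blue=True):
    h=cv2.cvtColor(im,cv2.COLOR_RGB2HSV)
    m=(np.hypot(W[...,0]-x,W[...,1]-y)<R)&(W[...,2]>lo)&(W[...,2]<hi)
    if blue: m&=(h[...,0]>100)&(h[...,0]<130)&(h[...,1]>100)
    w=W[m]
    if len(w)<5: print('none');return
    zt=np.percentile(w[:,2],98); t=w[w[:,2]>zt-5]
    A=np.c_[2*t[:,:2],np.ones(len(t))];s=np.linalg.lstsq(A,(t[:,:2]**2).sum(1),rcond=None)[0]
    print('rim n',len(t),'ztop %.1f'%zt,'bbox mid',((t.min(0)+t.max(0))/2).round(1),'span',np.ptp(t,axis=0).round(1),'fit',s[:2].round(1),'R %.1f'%np.sqrt(s[2]+s[0]**2+s[1]**2))
E
python3 -c "
from h import *
im,d,P=grab('wrist','w3.png');W=cloud(d,P)
cup(W,im,579.5,-204,5,80)
to(579.5,-204,44,0)
"
```

```text
rim n 623 ztop 56.6 bbox mid [ 577.9 -202.6   54.9] span [66.7 65.2  6.4] fit [ 578.5 -202.6] R 31.8
t8.52 at [ 579.9 -198.7  252.3] rpy [-3.141e+00  1.000e-03  1.000e-03] -> cm [-0.04  0.53 20.83] turn 0.001 F [-0.2  0.7  0.7] op 0.998
```

View pics/w3.png

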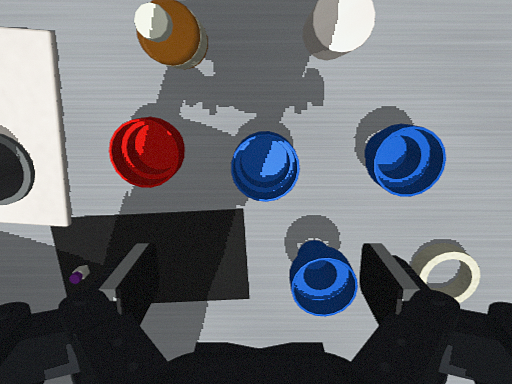

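Wrist view: the target cup is at (265,165), with the red one at (147,152) to its left. The other blues are at (405,160) and (323,285), clear of the fingers. I descend and grip.

Call:
drive_tool(deltas=[[-0.1, 0.42, 2.6, 0], [0, 0, 2.6, 0], [0, 0, 2.6, 0], [0, 0, 2.6, 0], [0, 0, 2.6, 0], [0, 0, 2.6, 0], [0, 0, 2.6, 0], [0, 0, 2.6, 0], [0, 0, 0, 0], [0, 0, 0, 0]])

```text
clock: 9.35
eef_pos: [578.8, -203.1, 44.5]
tcp_rot: [-3.141, 0.001, 0.001]
contact_force: [-0.2, 0.1, 0.1]
opening: 1.002
```

Call:
drive_tool(deltas=[[0, 0, 0, 0], [0, 0, 0, 0], [0, 0, 0, 0], [0, 0, 0, 0], [0, 0, 0, 0], [0, 0, 0, 0]], jaw=1, force=35)

```text
clock: 9.85
eef_pos: [580.3, -204.4, 47.1]
tcp_rot: [3.141, -0.004, -0.0]
contact_force: [0.7, 2.7, 5.1]
opening: 0.759
```

Call:
drive_tool(deltas=[[0, 0, -1, 0], [0, 0, -2, 0], [0, 0, -2.5, 0], [0, 0, -2.5, 0], [0, 0, -2.5, 0], [0, 0, -2.5, 0], [0, 0, 0, 0], [0, 0, 0, 0]])

```text
clock: 10.52
eef_pos: [579.7, -204.8, 177.5]
tcp_rot: [3.14, -0.005, -0.0]
contact_force: [-0.7, 0.2, -1.3]
opening: 0.754
```

```bash
python3 -c "
from h import *
to(570,89.5,170,0)
im,d,P=grab('wrist','w4.png');W=cloud(d,P)
e=r.sense()['eef_pos']
cup(W,im,e[0],e[1],e[2]-20,e[2]+60)
"
```

```text
t10.52 at [ 579.7 -204.8  177.5] rpy [ 3.14  -0.005 -0.   ] -> cm [ -0.98 -29.43   0.75] turn -0.0 F [-0.7  0.2 -1.3] op 0.754
rim n 4130 ztop 187.0 bbox mid [ 578.6 -205.1  208.8] span [65.3 87.1 53.6] fit [ 578.4 -203.3] R 31.5
```

Call:
drive_tool(deltas=[[-0.07, -2.0, 0, 0], [-0.07, -2.5, 0, 0], [-0.07, -2.6, 0, 0], [-0.07, -2.6, 0, 0], [-0.07, -2.6, 0, 0], [-0.07, -2.6, 0, 0], [-0.07, -2.6, 0, 0], [-0.07, -2.6, 0, 0], [-0.07, -2.6, 0, 0], [-0.07, -2.6, 0, 0], [-0.07, -2.4, 0, 0], [-0.06, -1.7, 0, 0]])

```text
clock: 11.57
eef_pos: [569.1, 91.5, 173.1]
tcp_rot: [-3.142, 0.002, 0.001]
contact_force: [0.3, 1.3, -1.4]
opening: 0.756
```

Call:
drive_tool(deltas=[[0, 0, 0, 0], [0, 0, 0, 0], [0, 0, 0, 0]])

```text
clock: 11.82
eef_pos: [569.7, 89.1, 173.6]
tcp_rot: [3.141, 0.001, 0.0]
contact_force: [-0.6, -0.1, -1.2]
opening: 0.755
```

```bash
python3 -c "
from h import *
to(571.4,89.6,137,0)
im,d,P=grab('wrist','w5.png');W=cloud(d,P)
e=r.sense()['eef_pos']
cup(W,im,e[0],e[1],e[2]-20,e[2]+13,40)
im,d,P=grab('scene');W=cloud(d,P);cup(W,im,e[0],e[1],100,e[2]+13,50)
im,d,P=grab('side');W=cloud(d,P);cup(W,im,e[0],e[1],100,e[2]+13,50)
"
```

```text
t11.82 at [569.7  89.1 173.6] rpy [3.141e+00 1.000e-03 0.000e+00] -> cm [ 0.17 -0.05  3.66] turn 0.0 F [-0.6 -0.1 -1.2] op 0.755
rim n 4125 ztop 183.0 bbox mid [568.6  90.6 182.3] span [65.6 66.7  8.6] fit [568.6  90.6] R 31.7
rim n 88 ztop 182.9 bbox mid [571.   89.7 181.4] span [67.5 63.1  7. ] fit [570.1  90.1] R 31.9
rim n 65 ztop 185.2 bbox mid [564.7  87.9 183.4] span [58.9 67.3  6.3] fit [567.7  88.6] R 31.8
```

Call:
drive_tool(deltas=[[0.15, 0.04, 1, 0], [0, 0, 1.5, 0], [0, 0, 1, 0], [0, 0, 0.4, 0], [0, 0, 0.4, 0], [0, 0, 0.4, 0], [0, 0, 0, 0]])

```text
clock: 12.55
eef_pos: [571.6, 89.2, 126.7]
tcp_rot: [3.141, 0.001, -0.0]
contact_force: [-0.1, -0.2, -1.9]
opening: 0.752
```

Call:
drive_tool(deltas=[[0, 0, 0.4, 0], [0, 0, 0.4, 0], [0, 0, 0.4, 0], [0, 0, 0.2, 0], [0, 0, 0.1, 0], [0, 0, 0, 0]])

```text
clock: 13.05
eef_pos: [571.6, 89.2, 112.0]
tcp_rot: [3.142, 0.0, -0.0]
contact_force: [-0.2, 0.4, -1.5]
opening: 0.759
```

Call:
drive_tool(deltas=[[0, 0, 0.1, 0], [0, 0, 0.1, 0], [0, 0, 0, 0], [0, 0, 0, 0]])

```text
clock: 13.38
eef_pos: [571.9, 89.3, 111.0]
tcp_rot: [-3.142, -0.0, -0.0]
contact_force: [-1.1, -0.2, 5.4]
opening: 0.759
```

Call:
drive_tool(deltas=[[0, 0, 0, 0], [0, 0, 0, 0], [0, 0, 0, 0], [0, 0, 0, 0], [0, 0, -1, 0], [0, 0, -2, 0], [0, 0, -3, 0], [0, 0, -3, 0], [0, 0, -3, 0], [0, 0, -3, 0], [0, 0, -3, 0], [0, 0, 0, 0]], jaw=0)

```text
clock: 14.38
eef_pos: [574.5, 89.7, 297.5]
tcp_rot: [-3.14, -0.01, -0.0]
contact_force: [1.6, 0.7, 0.3]
opening: 1.003
```

```bash
cat > m.py <<'E'
from h import *
def vials(n,save=None,lo=8,hi=34):
    im,d,P=grab(n,save);W=cloud(d,P);h=cv2.cvtColor(im,cv2.COLOR_RGB2HSV)
    for nm,a,b in(('red',0,6),('purple',130,165),('yellow',20,33),('green',50,80)):
        m=(h[...,0]>=a)&(h[...,0]<=b)&(h[...,1]>90)&(h[...,2]>60)&(W[...,2]>lo)&(W[...,2]<hi)&(W[...,0]>370)&(W[...,0]<540)&(W[...,1]>-200)&(W[...,1]<70)
        w=W[m]
        if len(w)>3:
            t=w[w[:,2]>np.percentile(w[:,2],95)-2.5]
            print(n,nm,len(w),'ztop %.1f'%t[:,2].max(),'min',t.min(0).round(1),'max',t.max(0).round(1),'mid',((t.min(0)+t.max(0))/2).round(1))
    m=(W[...,2]>lo)&(W[...,2]<hi)&(abs(W[...,0]-450)<65)&(abs(W[...,1]+70)<118)
    c,l,s,ce=cv2.connectedComponentsWithStats(m.astype(np.uint8))
    for i in range(1,c):
        if s[i,4]>6: w=W[l==i];print('  blob',s[i,4],ce[i].round(),w.min(0).round(),w.max(0).round())
    return im,d,P,W
E
python3 -c "
from m import *
to(448,-25,331,0)
for c in('wrist','scene','side'):
    im,d,P=grab(c,'c_%s.png'%c);W=cloud(d,P);cup(W,im,570,89.5,95,130)
vials('scene');vials('side')
"
```

```text
t14.38 at [574.5  89.7 297.5] rpy [-3.14 -0.01 -0.  ] -> cm [-12.64  11.47  -3.35] turn -0.0 F [1.6 0.7 0.3] op 1.003
rim n 678 ztop 120.8 bbox mid [569.9  90.8 119. ] span [66.5 65.5  6.3] fit [570.2  91. ] R 31.8
rim n 68 ztop 121.1 bbox mid [572.2  90.1 119.9] span [69.7 60.3  7.6] fit [572.4  90.6] R 31.8
rim n 90 ztop 122.3 bbox mid [570.6  89.8 121.6] span [66.8 66.2  8.6] fit [569.8  89.2] R 32.1
scene purple 5 ztop 29.0 min [442.7  14.6  26.4] max [447.   17.6  29. ] mid [444.8  16.1  27.7]
scene yellow 15 ztop 27.5 min [436.9 -29.9  25.4] max [447.8 -20.7  27.5] mid [442.3 -25.3  26.4]
scene green 9 ztop 29.0 min [455.3 -69.9  26.7] max [463.3 -63.6  29. ] mid [459.3 -66.7  27.8]
  blob 30 [264. 207.] [408. -30.   8.] [454. -20.  27.]
  blob 32 [278. 208.] [439.  12.   9.] [451.  24.  30.]
  blob 29 [250. 209.] [447. -71.   8.] [463. -58.  29.]
  blob 25 [283. 224.] [503.  25.   9.] [515.  48.  14.]
side purple 15 ztop 32.5 min [436.1  14.6  29.3] max [442.2  22.5  32.5] mid [439.1  18.6  30.9]
side yellow 18 ztop 30.7 min [435.6 -32.9  26.9] max [445.9 -20.4  30.7] mid [440.8 -26.6  28.8]
side green 14 ztop 30.5 min [447.9 -69.7  28.2] max [457.6 -62.3  30.5] mid [452.8 -66.   29.4]
  blob 35 [283. 243.] [446. -73.   8.] [458. -58.  31.]
  blob 37 [278. 253.] [434. -50.   8.] [458. -20.  31.]
  blob 39 [245. 255.] [499.  22.   9.] [515.  47.  16.]
  blob 36 [268. 261.] [435.  11.   8.] [446.  23.  32.]
```

Call:
drive_tool(deltas=[[-2.65, 1.9, 0, 0], [-2.65, 1.9, 0, 0], [-2.65, 1.9, 0, 0], [-2.65, 1.9, 0, 0], [-2.65, 1.9, 2.95, 0], [-2.65, 1.9, 2.95, 0], [0, 0, 2.95, 0], [0, 0, 2.95, 0], [0, 0, 2.95, 0], [0, 0, 0, 0], [0, 0, 0, 0]])

```text
clock: 15.55
eef_pos: [413.8, -22.6, 144.6]
tcp_rot: [-3.141, 0.005, -0.0]
contact_force: [-0.0, -0.2, -0.1]
opening: 1.0
```

```bash
python3 -c "
from m import *
to(448,-25,100,0)
im,d,P,W=vials('wrist','w6.png')
m=(W[...,2]>20)&(W[...,2]<34)&(abs(W[...,0]-450)<65)&(abs(W[...,1]+70)<118)
c,l,s,ce=cv2.connectedComponentsWithStats(m.astype(np.uint8))
for i in range(1,c):
    if s[i,4]<20: continue
    w=W[l==i][:,:2].astype(np.float32); print(ce[i].round(),cv2.minAreaRect(w))
"
```

```text
t15.55 at [413.8 -22.6 144.6] rpy [-3.141  0.005 -0.   ] -> cm [3.42 0.24 4.46] turn -0.0 F [-0.  -0.2 -0.1] op 1.0
wrist purple 224 ztop 29.4 min [435.2  12.   25.5] max [446.4  23.   29.4] mid [440.8  17.5  27.4]
wrist yellow 224 ztop 28.6 min [435.9 -30.   25.5] max [447.1 -19.1  28.6] mid [441.5 -24.5  27.1]
wrist green 221 ztop 28.7 min [446.9 -69.9  25.4] max [458.4 -59.   28.7] mid [452.7 -64.5  27.1]
  blob 795 [179.  56.] [499.  24.   8.] [515.  48.  14.]
  blob 322 [317. 134.] [446. -70.   8.] [459. -58.  29.]
  blob 320 [207. 150.] [435.  11.   8.] [447.  24.  29.]
  blob 288 [264. 150.] [435. -31.   9.] [448. -18.  29.]
[319. 135.] ((452.9734802246094, -64.15029907226562), (11.407227516174316, 11.374727249145508), 41.68484878540039)
[264. 151.] ((441.49835205078125, -24.552188873291016), (11.204479217529297, 10.969090461730957), 0.13738535344600677)
[206. 152.] ((440.82366943359375, 17.632831573486328), (11.577500343322754, 11.38892650604248), 52.4545783996582)
```

View pics/w6.png

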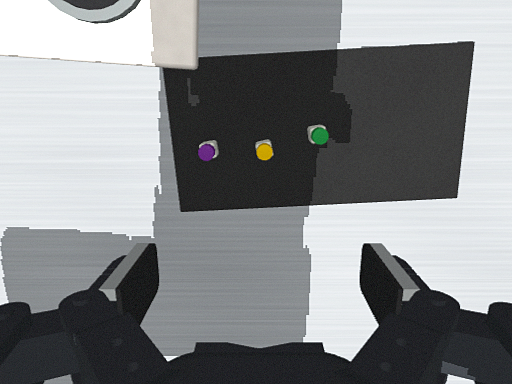

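The three vials are at purple (207,152), yellow (264,151) and green (319,135). I need a magnified crop to see how the square bodies are turned.

```bash
python3 -c "
import cv2,numpy as np
im=cv2.imread('pics/w6.png')
cv2.imwrite('pics/w6c.png',np.hstack([cv2.resize(im[y-16:y+16,x-16:x+16],None,fx=8,fy=8,interpolation=cv2.INTER_NEAREST) for x,y in((207,150),(264,149),(318,133))]))"
```

```text
(no output)
```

View pics/w6c.png

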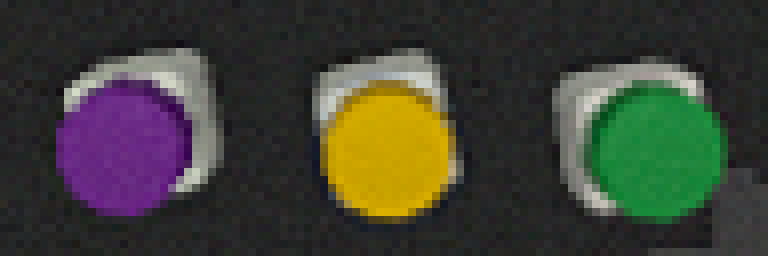

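Bodies are turned by no more than about 0.1 rad, so yaw 0 works. Neighbouring vials are 42 mm apart, so I narrow the jaws before going down. Yellow first.

Call:
drive_tool(deltas=[[1.3, 0.1, 0, 0], [1.3, 0.1, 0, 0], [0.2, 0, 0, 0], [0, 0, 0, 0], [0, 0, 0, 0]], jaw=0.65)

```text
clock: 16.02
eef_pos: [443.4, -24.6, 146.7]
tcp_rot: [3.142, -0.001, -0.0]
contact_force: [-0.3, 0.3, -0.9]
opening: 0.348
```

Call:
drive_tool(deltas=[[0, 0, 2, 0], [0, 0, 2.4, 0], [0, 0, 2.4, 0], [0, 0, 2, 0], [0, 0, 0, 0], [0, 0, 0, 0]])

```text
clock: 16.52
eef_pos: [442.3, -24.6, 57.8]
tcp_rot: [-3.141, 0.003, -0.0]
contact_force: [0.7, 0.4, -0.3]
opening: 0.348
```

```bash
python3 -c "
from m import *
to(441.5,-24.5,27,0)
vials('side')
"
```

```text
t16.52 at [442.3 -24.6  57.8] rpy [-3.141e+00  3.000e-03 -0.000e+00] -> cm [-0.08 -0.01  3.08] turn -0.0 F [ 0.7  0.4 -0.3] op 0.348
side purple 14 ztop 30.8 min [436.2  13.3  27.8] max [441.6  18.8  30.8] mid [438.9  16.   29.3]
side yellow 14 ztop 31.0 min [435.3 -30.2  27.4] max [442.  -19.2  31. ] mid [438.6 -24.7  29.2]
  blob 12 [283. 246.] [447. -71.   8.] [458. -60.  19.]
  blob 32 [278. 253.] [435. -34.   8.] [447. -19.  31.]
  blob 42 [245. 255.] [499.  22.   9.] [515.  47.  19.]
  blob 35 [268. 261.] [435.   8.  10.] [446.  23.  31.]
```

Call:
drive_tool(deltas=[[-0.05, 0, 1.5, 0], [0, 0, 1.5, 0], [0, 0, 0, 0], [0, 0, 0, 0]])

```text
clock: 16.9
eef_pos: [443.2, -24.7, 28.8]
tcp_rot: [3.142, -0.0, -0.0]
contact_force: [0.1, -0.3, -0.5]
opening: 0.349
```

Call:
drive_tool(deltas=[[0, 0, 0, 0], [0, 0, 0, 0], [0, 0, 0, 0], [0, 0, 0, 0], [0, 0, 0, 0], [0, 0, 0, 0]], jaw=1, force=25)

```text
clock: 17.4
eef_pos: [443.9, -24.8, 29.1]
tcp_rot: [3.141, -0.002, -0.0]
contact_force: [-0.3, -1.1, 8.3]
opening: 0.14
```

Call:
drive_tool(deltas=[[0, 0, -1, 0], [0, 0, -2.5, 0], [0, 0, -3, 0], [0, 0, -3, 0], [0, 0, -3, 0], [0, 0, -0.5, 0], [0, 0, 0, 0]])

```text
clock: 17.98
eef_pos: [444.6, -24.8, 160.8]
tcp_rot: [3.141, -0.006, -0.0]
contact_force: [0.7, 0.4, -0.4]
opening: 0.139
```

```bash
python3 -c "
from m import *
to(583,90,146,0);to(570,90,146,0)
"
```

```text
t17.98 at [444.6 -24.8 160.8] rpy [ 3.141 -0.006 -0.   ] -> cm [ 13.84 -11.48   1.48] turn -0.0 F [ 0.7  0.4 -0.4] op 0.139
t17.98 at [444.6 -24.8 160.8] rpy [ 3.141 -0.006 -0.   ] -> cm [ 12.54 -11.48   1.48] turn -0.0 F [ 0.7  0.4 -0.4] op 0.139
```

Call:
drive_tool(deltas=[[1.5, -1.2, 0, 0], [2, -1.7, 0, 0], [2.2, -1.9, 0, 0], [2.2, -1.9, 0, 0], [2.2, -1.9, 0, 0], [2.1, -1.7, 0, 0], [1.5, -1.2, 0, 0], [0, 0, 0, 0], [0, 0, 0, 0]])

```text
clock: 18.73
eef_pos: [579.5, 90.7, 156.5]
tcp_rot: [3.141, 0.002, 0.001]
contact_force: [0.1, 1.0, 0.1]
opening: 0.132
```

Call:
drive_tool(deltas=[[0, 0, 1, 0], [0, 0, 0.9, 0], [0, 0, 0, 0], [0, 0, 0, 0]])

```text
clock: 19.07
eef_pos: [578.8, 89.6, 137.7]
tcp_rot: [3.141, 0.002, -0.001]
contact_force: [0.5, -0.6, -1.0]
opening: 0.136
```

```bash
python3 -c "
from m import *
to(582,90,140,0)
"
```

```text
t19.07 at [578.8  89.6 137.7] rpy [ 3.141e+00  2.000e-03 -1.000e-03] -> cm [ 0.32 -0.04 -0.23] turn -0.001 F [ 0.5 -0.6 -1. ] op 0.136
```

Call:
drive_tool(deltas=[[0.3, 0, 0, 0], [0, 0, 0, 0]])

```text
clock: 19.23
eef_pos: [583.7, 90.1, 139.3]
tcp_rot: [-3.141, -0.001, -0.001]
contact_force: [0.0, -0.0, 0.3]
opening: 0.135
```

Call:
drive_tool(deltas=[[0, 0, 0, 0], [0, 0, 0, 0], [0, 0, 0, 0], [0, 0, 0, 0], [0, 0, -1, 0], [0, 0, -2, 0], [0, 0, -2, 0], [0, 0, -2, 0]], jaw=0.7)

```text
clock: 19.9
eef_pos: [582.9, 90.3, 210.3]
tcp_rot: [3.142, 0.0, -0.0]
contact_force: [1.3, 0.5, -0.0]
opening: 0.302
```

Call:
drive_tool(deltas=[[-2.4, 2.2, -0.5, 0], [-2.4, 2.2, 0, 0], [-2.4, 2.2, 0, 0], [-2.4, 2.2, 0, 0], [-2.4, 2.2, 1, 0], [-2.4, 2, 2, 0], [-2.4, 2, 2, 0], [0, 0, 1, 0], [0, 0, 0, 0], [0, 0, 0, 0]], jaw=0.65)

```text
clock: 20.73
eef_pos: [415.5, -59.9, 154.5]
tcp_rot: [-3.142, -0.001, -0.001]
contact_force: [0.8, -0.7, -0.0]
opening: 0.353
```

```bash
python3 -c "
from m import *
to(452.9,-64.3,29,0)
im,d,P,W=vials('wrist','w7.png')
im,d,P=grab('scene','d_scene.png');vials('side','d_side.png')
"
```

```text
t20.73 at [415.5 -59.9 154.5] rpy [-3.142e+00 -1.000e-03 -1.000e-03] -> cm [ 3.74  0.44 12.55] turn -0.001 F [ 0.8 -0.7 -0. ] op 0.353
wrist purple 218 ztop 28.6 min [434.9  11.6  25.5] max [446.4  23.1  28.6] mid [440.6  17.3  27. ]
wrist green 198 ztop 28.8 min [447.1 -70.4  25.6] max [458.4 -59.3  28.8] mid [452.8 -64.9  27.2]
  blob 735 [133.  61.] [499.  23.   8.] [515.  48.  14.]
  blob 260 [267. 136.] [447. -71.   8.] [459. -59.  29.]
  blob 326 [162. 151.] [435.  11.   8.] [447.  24.  29.]
side purple 15 ztop 30.7 min [436.2  13.4  27.5] max [441.3  22.8  30.7] mid [438.8  18.1  29.1]
side green 11 ztop 32.1 min [450.8 -67.8  27.9] max [451.2 -62.1  32.1] mid [451.  -64.9  30. ]
  blob 34 [283. 243.] [446. -74.   9.] [459. -60.  32.]
  blob 40 [245. 255.] [500.  24.   8.] [515.  47.  16.]
  blob 37 [268. 261.] [432.  10.   8.] [446.  23.  31.]
```

Call:
drive_tool(deltas=[[1.8, 0.25, 0, 0], [1.85, 0.25, 0, 0], [0, 0, 2.5, 0], [0, 0, 3, 0], [0, 0, 3, 0], [0, 0, 2, 0], [0, 0, 1, 0], [0, 0, 1, 0], [0, 0, 0, 0], [0, 0, 0, 0]])

```text
clock: 21.72
eef_pos: [452.2, -64.6, 29.4]
tcp_rot: [3.142, -0.001, 0.0]
contact_force: [0.1, -0.0, -0.2]
opening: 0.349
```

Call:
drive_tool(deltas=[[0, 0, 0, 0], [0, 0, 0, 0], [0, 0, 0, 0], [0, 0, 0, 0], [0, 0, 0, 0], [0, 0, 0, 0]], jaw=1, force=25)

```text
clock: 22.22
eef_pos: [452.5, -64.9, 30.0]
tcp_rot: [3.141, -0.002, -0.0]
contact_force: [-0.7, 0.8, 8.1]
opening: 0.133
```

Call:
drive_tool(deltas=[[0, 0, -1, 0], [0, 0, -2.5, 0], [0, 0, -3, 0], [0, 0, -3, 0], [0, 0, -3, 0], [0, 0, -0.5, 0], [0, 0, 0, 0]])

```text
clock: 22.8
eef_pos: [453.0, -65.0, 161.7]
tcp_rot: [3.141, -0.005, -0.0]
contact_force: [0.1, 0.0, -0.5]
opening: 0.129
```

```bash
python3 -c "
from m import *
to(560,90,160,0)
"
```

```text
t22.80 at [453.  -65.  161.7] rpy [ 3.141 -0.005 -0.   ] -> cm [ 10.7  -15.5    0.17] turn -0.0 F [ 0.1  0.  -0.5] op 0.129
```

Call:
drive_tool(deltas=[[1.0, -1.5, 0, 0], [1.4, -2, 0, 0], [1.5, -2.2, 0, 0], [1.5, -2.3, 0, 0], [1.5, -2.2, 0, 0], [1.5, -2.1, 0, 0], [1.3, -1.9, 0, 0], [0.9, -1.3, 0, 0], [0, 0, 0, 0], [0, 0, 1, 0], [0, 0, 1, 0], [0, 0, 0, 0]])

```text
clock: 23.8
eef_pos: [555.1, 89.1, 136.1]
tcp_rot: [3.141, 0.005, -0.001]
contact_force: [-0.6, -1.4, -0.1]
opening: 0.132
```

```bash
python3 -c "
from m import *
to(560,90,140,0)
"
```

```text
t23.80 at [555.1  89.1 136.1] rpy [ 3.141e+00  5.000e-03 -1.000e-03] -> cm [ 0.49 -0.1  -0.39] turn -0.001 F [-0.6 -1.4 -0.1] op 0.132
```

Call:
drive_tool(deltas=[[0.25, 0, -0.3, 0], [0, 0, 0, 0], [0, 0, 0, 0]])

```text
clock: 24.05
eef_pos: [560.4, 89.8, 142.4]
tcp_rot: [-3.141, -0.001, -0.001]
contact_force: [-0.6, 0.4, -0.0]
opening: 0.133
```

Call:
drive_tool(deltas=[[0, 0, 0, 0], [0, 0, 0, 0], [0, 0, 0, 0], [0, 0, 0, 0], [0, 0, -1, 0], [0, 0, -2, 0], [0, 0, -2, 0], [0, 0, -2, 0]], jaw=0.7)

```text
clock: 24.72
eef_pos: [559.9, 90.3, 213.3]
tcp_rot: [3.142, 0.0, -0.0]
contact_force: [0.3, -0.4, -0.8]
opening: 0.298
```

Call:
drive_tool(deltas=[[-2, 1.2, -0.5, 0], [-2.4, 1.2, 0, 0], [-2.4, 1.2, 0, 0], [-2.4, 1.2, 0, 0], [-2.4, 1.2, 1, 0], [-2.4, 1.2, 2, 0], [0, 0, 2, 0], [0, 0, 1, 0], [0, 0, 0, 0], [0, 0, 0, 0]], jaw=0.65)

```text
clock: 25.55
eef_pos: [420.1, 18.3, 157.4]
tcp_rot: [-3.142, 0.0, -0.0]
contact_force: [0.8, -0.0, -0.1]
opening: 0.349
```

```bash
python3 -c "
from m import *
to(440.6,17.3,29,0)
im,d,P,W=vials('wrist','w8.png')
to(440.6,17.3,29,0)
vials('side','e_side.png')
"
```

```text
t25.55 at [420.1  18.3 157.4] rpy [-3.142  0.    -0.   ] -> cm [ 2.05  0.1  12.84] turn -0.0 F [ 0.8 -0.  -0.1] op 0.349
wrist purple 175 ztop 28.7 min [435.2  12.   25.4] max [446.1  22.7  28.7] mid [440.7  17.4  27.1]
  blob 670 [237.  68.] [500.  24.   8.] [515.  48.  14.]
  blob 261 [261. 156.] [435.  12.   8.] [448.  24.  29.]
t25.60 at [420.7  18.4 157.7] rpy [-3.142e+00 -1.000e-03 -0.000e+00] -> cm [ 1.99  0.11 12.87] turn -0.0 F [ 0.5 -0.1 -0.8] op 0.353
side purple 13 ztop 31.3 min [436.3  14.4  29.1] max [441.5  20.9  31.3] mid [438.9  17.7  30.2]
  blob 45 [245. 255.] [499.  23.   8.] [515.  48.  16.]
  blob 36 [268. 261.] [435.  10.   9.] [447.  23.  31.]
```

View pics/w8.png

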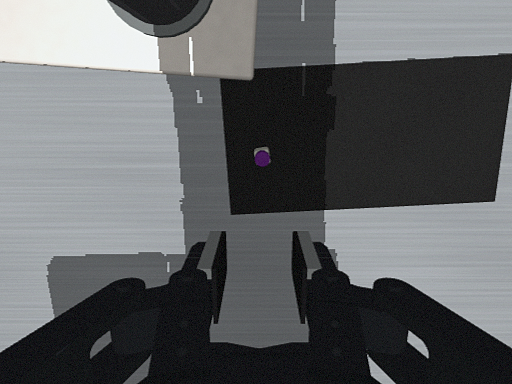

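Only purple is left on the mat, at (262,157). The pot's lower wall is at the top edge of the picture.

Call:
drive_tool(deltas=[[1, 0.1, 0, 0], [1, 0, 0, 0], [0, 0, 2.5, 0], [0, 0, 3, 0], [0, 0, 3, 0], [0, 0, 2.3, 0], [0, 0, 1, 0], [0, 0, 1, 0], [0, 0, 0, 0], [0, 0, 0, 0]])

```text
clock: 26.48
eef_pos: [440.8, 17.3, 29.2]
tcp_rot: [-3.142, -0.0, -0.0]
contact_force: [0.2, -0.2, 0.4]
opening: 0.35
```

Call:
drive_tool(deltas=[[0, 0, 0, 0], [0, 0, 0, 0], [0, 0, 0, 0], [0, 0, 0, 0], [0, 0, 0, 0], [0, 0, 0, 0]], jaw=1, force=25)

```text
clock: 26.98
eef_pos: [441.1, 17.3, 29.9]
tcp_rot: [-3.142, -0.002, -0.0]
contact_force: [-0.3, 0.1, 8.3]
opening: 0.129
```

Call:
drive_tool(deltas=[[0, 0, -1, 0], [0, 0, -2.5, 0], [0, 0, -3, 0], [0, 0, -3, 0], [0, 0, -3, 0], [0, 0, -0.5, 0], [0, 0, 0, 0]])

```text
clock: 27.57
eef_pos: [441.5, 17.3, 161.6]
tcp_rot: [-3.141, -0.005, -0.0]
contact_force: [0.8, 0.2, -0.4]
opening: 0.13
```

```bash
python3 -c "
from m import *
to(570,97,161,0)
"
```

```text
t27.57 at [441.5  17.3 161.6] rpy [-3.141 -0.005 -0.   ] -> cm [12.85 -7.97  0.06] turn -0.0 F [ 0.8  0.2 -0.4] op 0.13
```

Call:
drive_tool(deltas=[[1.2, -0.8, 0, 0], [2, -1.3, 0, 0], [2.3, -1.5, 0, 0], [2.3, -1.5, 0, 0], [2.2, -1.4, 0, 0], [1.7, -1, 0, 0], [1.2, -0.7, 0, 0], [0, 0, 0, 0], [0, 0, 1, 0], [0, 0, 0.8, 0], [0, 0, 0, 0], [0, 0, 0, 0]])

```text
clock: 28.57
eef_pos: [567.6, 98.7, 139.5]
tcp_rot: [3.141, 0.003, -0.001]
contact_force: [0.1, 0.0, 0.3]
opening: 0.129
```

```bash
python3 -c "
from m import *
to(570,98,141,0)
"
```

```text
t28.57 at [567.6  98.7 139.5] rpy [ 3.141e+00  3.000e-03 -1.000e-03] -> cm [ 0.24  0.07 -0.15] turn -0.001 F [0.1 0.  0.3] op 0.129
```

Call:
drive_tool(deltas=[[0, 0, 0, 0], [0, 0, 0, 0], [0, 0, 0, 0], [0, 0, 0, 0], [0, 0, 0, 0], [0, 0, -1, 0], [0, 0, -2, 0], [0, 0, -3, 0], [-2, 0, -3, 0], [-2, 0, -1, 0], [-2, 0.8, 0, 0], [0, 0, 0, 0]], jaw=0.7)

```text
clock: 29.57
eef_pos: [506.3, 90.6, 242.5]
tcp_rot: [3.141, 0.0, 0.0]
contact_force: [0.3, -0.2, -0.4]
opening: 0.301
```

Call:
drive_tool(deltas=[[0, 0, 0, 0], [0, 0, 0, 0]], jaw=0)

```text
clock: 29.73
eef_pos: [509.6, 91.4, 241.5]
tcp_rot: [-3.141, -0.001, -0.0]
contact_force: [-0.0, -0.6, 1.3]
opening: 0.575
```

```bash
python3 -c "
from m import *
to(552,285,330,-.294)
im,d,P=grab('wrist');W=cloud(d,P);cup(W,im,570,90,95,130)
u,v=map(int,proj(P,[570,90,110])); c=im[max(0,v-75):v+75,max(0,u-75):u+75]
cv2.imwrite('pics/w9.png',cv2.resize(c[:,:,::-1],None,fx=3,fy=3,interpolation=cv2.INTER_CUBIC))
ins=np.hypot(W[...,0]-570,W[...,1]-90)<24; print(np.nanpercentile(W[...,2][ins],[1,10,25,50,75,90,99]))
im,d,P=grab('scene','f_scene.png');W=cloud(d,P);cup(W,im,570,90,95,130)
for c,x,y in(('A',463,-263),('B',587,-337)): cup(W,im,x,y,5,90)
m=(W[...,2]>245)&(W[...,2]<275)&(im.max(2)<90)&(W[...,0]>500)&(W[...,0]<620)&(W[...,1]>230)&(W[...,1]<340)
w=W[m];print('handle',w.min(0),w.max(0))
m=(W[...,2]>206)&(W[...,2]<225)&(im.min(2)>150)&(W[...,0]>400)&(W[...,0]<545)&(W[...,1]>230)&(W[...,1]<450)
w=W[m];print('head',w.min(0),w.max(0))
"
```

```text
t29.73 at [509.6  91.4 241.5] rpy [-3.141e+00 -1.000e-03 -0.000e+00] -> cm [  4.23 -19.36  -8.85] turn 0.294 F [-0.  -0.6  1.3] op 0.575
rim n 1094 ztop 120.9 bbox mid [569.9  90.7 119.1] span [65.6 65.6  6.4] fit [569.8  91. ] R 31.7
[ 68.26590389  69.12142524  69.62674893  70.331699    93.73108906
 100.96379368 108.43573715]
rim n 64 ztop 121.1 bbox mid [571.9  89.  119.8] span [69.5 62.3  7.4] fit [572.7  90.8] R 32.1
rim n 62 ztop 76.0 bbox mid [ 463.5 -262.2   75.2] span [67.7 63.8  8. ] fit [ 463.1 -262. ] R 31.7
rim n 73 ztop 66.2 bbox mid [ 591.3 -337.4   65. ] span [69.8 65.   7.5] fit [ 589.7 -336.1] R 31.6
handle [547.94879162 279.55106749 245.27672916] [566.90003709 297.41128304 266.30899954]
head [448.59399645 263.95908999 209.33620355] [537.90787035 353.13584623 221.58228763]
```

View pics/w9.png

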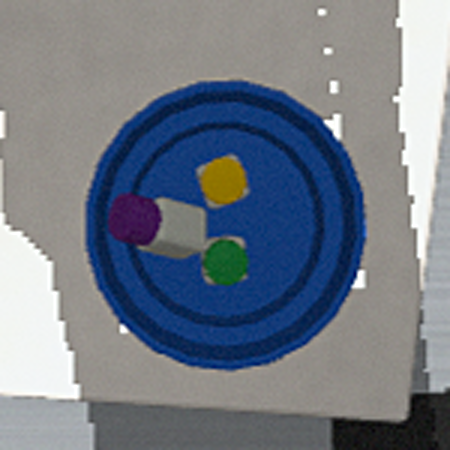

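All three vials are inside the liner: yellow (223,181) and green (225,262) standing, purple leaning at (135,220). All are below the rim (tallest point 108, rim 121). Lamp next.

Call:
drive_tool(deltas=[[0, 0, -3, 0], [0, 0, -3, 0], [0, 0, -3, 0], [0.7, -2.8, 0, 0.042], [0.7, -2.9, 0, 0.042], [0.7, -3, 0, 0.042], [0.5, -3, 0, 0.042], [0.3, -3, 0, 0.042], [0, -3, 0, 0.042], [0, -2.6, 0, 0.042], [0, 0, 0, 0], [0, 0, 0, 0]], jaw=0)

```text
clock: 30.83
eef_pos: [563.5, 291.3, 329.7]
tcp_rot: [3.141, 0.001, -0.292]
contact_force: [0.1, 0.1, -0.7]
opening: 0.995
```

```bash
python3 -c "
from m import *
im,d,P=grab('wrist');W=cloud(d,P)
m=(W[...,2]>225)&(W[...,2]<275)&(im.max(2)<90)&(abs(W[...,0]-557)<25)&(abs(W[...,1]-288)<25)
w=W[m];t=w[w[:,2]>258];print(len(t),t.min(0),t.max(0))
c=(t.min(0)+t.max(0))/2;to(c[0],c[1],251,-.297)
"
```

```text
660 [547.54390549 280.85860642 258.1769947 ] [564.52112137 298.23288506 266.54700019]
t30.88 at [563.3 290.2 330. ] rpy [ 3.14e+00  1.00e-03 -2.93e-01] -> cm [-0.68  0.27  7.9 ] turn 0.004 F [-0.9 -0.7 -0.8] op 0.998
```

Call:
drive_tool(deltas=[[-0.65, 0.2, 1.9, 0], [0, 0, 2, 0], [0, 0, 2, 0], [0, 0, 1.9, 0], [0, 0, 0, 0], [0, 0, 0, 0]])

```text
clock: 31.38
eef_pos: [556.1, 288.7, 252.4]
tcp_rot: [3.14, 0.001, -0.295]
contact_force: [-0.2, 0.2, -0.4]
opening: 0.996
```

Call:
drive_tool(deltas=[[0, 0, 0, 0], [0, 0, 0, 0], [0, 0, 0, 0], [0, 0, 0, 0], [0, 0, 0, 0], [0, 0, 0, 0], [0, 0, 0, 0], [0, 0, 0, 0]], jaw=1, force=25)

```text
clock: 32.05
eef_pos: [556.5, 290.0, 253.4]
tcp_rot: [-3.141, -0.0, -0.294]
contact_force: [-1.1, -0.9, 4.6]
opening: 0.201
```

Call:
drive_tool(deltas=[[0.016, 0.65, 0, -0.05], [0.016, 0.65, 0, -0.05], [0.016, 0.65, 0, -0.05], [0.016, 0.65, 0, -0.05], [0.016, 0.65, 0, -0.05], [0.016, 0.65, 0, -0.05], [0.016, 0.65, 0, -0.05], [0.016, 0.65, 0, -0.05], [0.016, 0.65, 0, -0.05], [0.016, 0.65, 0, -0.05]])

```text
clock: 32.88
eef_pos: [553.1, 225.9, 253.4]
tcp_rot: [-3.141, 0.0, 0.208]
contact_force: [-4.5, 1.3, 6.3]
opening: 0.199
```

Call:
drive_tool(deltas=[[0.016, 0.65, 0, -0.05], [0.016, 0.65, 0, -0.05], [0.016, 0.65, 0, -0.05], [0.016, 0.65, 0, -0.05], [0.016, 0.65, 0, -0.05], [0.016, 0.65, 0, -0.05], [0.016, 0.65, 0, -0.05], [0.016, 0.65, 0, -0.05], [0.016, 0.65, 0, -0.05], [0.016, 0.65, 0, -0.05], [0.016, 0.65, 0, -0.05]])

```text
clock: 33.8
eef_pos: [585.5, 162.6, 253.4]
tcp_rot: [-3.141, 0.001, 0.758]
contact_force: [-5.5, -2.0, 8.7]
opening: 0.201
```

Call:
drive_tool(deltas=[[0.016, 0.65, 0, -0.05], [0.016, 0.65, 0, -0.05], [0, 0, 0, 0], [0, 0, 0, 0], [0, 0, 0, 0]])

```text
clock: 34.22
eef_pos: [595.4, 153.1, 253.5]
tcp_rot: [3.141, 0.001, 0.856]
contact_force: [-3.5, -5.2, 7.9]
opening: 0.205
```

```bash
cat > l.py <<'E'
from m import *
H=np.array([685,249.5])
s=r.sense();e=s['eef_pos'];print('tcp',np.round(e,1),s['tcp_rot'][2],'ang',np.arctan2(H[1]-e[1],H[0]-e[0]))
for c in('scene','side'):
    im,d,P=grab(c,'l_%s.png'%c);W=cloud(d,P)
    m=(np.hypot(W[...,0]-565,W[...,1]-95)<75)&(W[...,2]>213)&(W[...,2]<226)&(im.min(2)>110)
    w=W[m];m2=(np.hypot(W[...,0]-565,W[...,1]-95)<75)&(W[...,2]>190)&(W[...,2]<226)
    k=(w.min(0)+w.max(0))/2;print(c,len(w),'head',w.min(0).round(1),w.max(0).round(1),'mid',k.round(1),'lamp~',0.952-np.arctan2(H[1]-k[1],H[0]-k[0]))
    cup(W,im,570,90,95,130)
E
python3 l.py
```

```text
tcp [595.4 153.1 253.5] 0.8558991159576708 ang 0.8218645363239336
scene 98 head [512.4  58.7 213.1] [599.8 143.3 217.3] mid [556.1 101.  215.2] lamp~ 0.09601611562432455
rim n 74 ztop 120.9 bbox mid [574.   88.9 119.1] span [71.3 62.7  6.5] fit [573.1  90.7] R 31.8
side 100 head [505.4  57.  213. ] [597.3 147.  222.4] mid [551.4 102.  217.7] lamp~ 0.11739601868887783
rim n 65 ztop 122.6 bbox mid [569.7  90.4 120.9] span [66.2 68.   6.4] fit [569.5  89.5] R 31.9
```

Call:
drive_tool(deltas=[[0.016, 0.65, 0, -0.05], [0.016, 0.65, 0, -0.05], [0, 0, 0, 0], [0, 0, 0, 0], [0, 0, 0, 0]])

```text
clock: 34.73
eef_pos: [605.7, 145.0, 253.4]
tcp_rot: [3.141, 0.001, 0.956]
contact_force: [-3.2, -5.8, 7.7]
opening: 0.2
```

```bash
cat >> l.py <<'E'
# silhouette check: bounding of white head top disc (z=220) by ray, vs liner rim disc (z=120) by ray
for c in('scene','side'):
    im=cv2.imread('pics/l_%s.png'%c)[:,:,::-1];P=cams.camera_params(c)
    print(c,'pot axis at z220 px',np.round(proj(P,[570.3,90.3,220]),1))
E
python3 l.py; python3 -c "
import cv2,numpy as np
a=cv2.imread('pics/l_scene.png')[140:260,240:390];b=cv2.imread('pics/l_side.png')[170:290,120:270]
cv2.imwrite('pics/l1.png',cv2.resize(np.hstack([a,b]),None,fx=2.6,fy=2.6,interpolation=cv2.INTER_CUBIC))"
```

```text
tcp [605.7 145.  253.4] 0.9559748605755374 ang 0.9215310667708804
scene 129 head [527.8  46.9 213. ] [614.4 135.8 216.9] mid [571.1  91.4 215. ] lamp~ 0.0053341365559121945
rim n 69 ztop 120.8 bbox mid [572.5  90.1 119.4] span [67.7 60.4  7.1] fit [573.   90.7] R 31.7
side 145 head [521.9  45.8 213.1] [611.2 156.8 222.7] mid [566.5 101.3 217.9] lamp~ 0.055601173569673756
rim n 79 ztop 122.3 bbox mid [569.9  89.7 120.6] span [68.1 64.6  6.6] fit [569.8  89. ] R 31.9
scene pot axis at z220 px [305.6 175.1]
side pot axis at z220 px [212.  194.8]
```

View pics/l1.png

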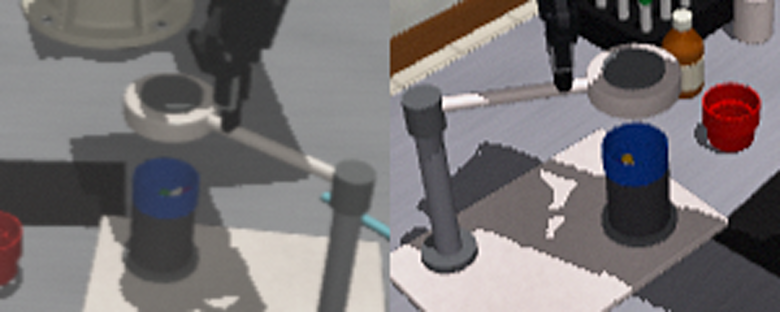

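```bash
cat > l2.py <<'E'
from m import *
for c in('scene','side'):
    im,d,P=grab(c,'l_%s.png'%c);W=cloud(d,P)
    m=((np.hypot(W[...,0]-568,W[...,1]-92)<62)&(W[...,2]>205)&(W[...,2]<228)).astype(np.uint8)
    m=cv2.morphologyEx(m,cv2.MORPH_CLOSE,np.ones((5,5)));m=cv2.morphologyEx(m,cv2.MORPH_OPEN,cv2.getStructuringElement(2,(11,11)))
    w=W[(m>0)&(W[...,2]>213)][:,:2]
    k,R=cv2.minEnclosingCircle(w.astype(np.float32))
    ys,xs=np.nonzero(m);cc=max(cv2.findContours(m,0,1)[0],key=len)
    q=np.array([ray(P,u,v,220)[:2] for u,v in cc[:,0].astype(float)])
    # far-side edge of the top disc is the clean silhouette: keep contour points beyond centre away from camera
    cam=-np.array(P['R']).T@np.array(P['t']);f=np.array([568,92])-cam[:2];f/=np.linalg.norm(f)
    g=q[(q-np.array([568,92]))@f>0]
    from scipy.optimize import least_squares
    s=least_squares(lambda p:np.hypot(*(g-p).T)-46,[568,92],loss='soft_l1').x
    print(c,len(w),'circle',np.round(k,1),round(R,1),'mean',w.mean(0).round(1),'edgefit',s.round(1),len(g))
    print('  tangent offset (+ = overturned past pot)',((s-[570.3,90.3])@[.81,-.58]).round(1),((w.mean(0)-[570.3,90.3])@[.81,-.58]).round(1))
E
python3 l2.py
```

```text
scene 491 circle [576.5  99.2] 54.4 mean [574.7  90.9] edgefit [582.7  91.5] 34
  tangent offset (+ = overturned past pot) 9.3 3.2
side 640 circle [565.8  89. ] 46.7 mean [562.2  94.2] edgefit [558.9  96.7] 38
  tangent offset (+ = overturned past pot) -12.9 -8.8
```

The two estimates disagree (+3..9 mm against −9..−13 mm). I release the handle and look from above with the wrist camera, which is also how I measured the pot.

Call:
drive_tool(deltas=[[0, 0, 0, 0], [0, 0, 0, 0], [0, 0, 0, 0], [0, 0, 0, 0], [0, 0, 0, 0], [0, 0, -2, 0], [0, 0, -3, 0], [0, 0, -3, 0], [0, 0, -2, 0], [0, 0, 0, 0]], jaw=0)

```text
clock: 35.77
eef_pos: [607.7, 146.5, 358.1]
tcp_rot: [3.137, -0.006, 0.956]
contact_force: [-0.1, -0.4, 0.4]
opening: 0.999
```

Call:
drive_tool(deltas=[[-3, 0, 0, 0], [-3.2, 0, 0, 0], [-3.2, 0, 0, 0], [-3, 0, 0, 0], [-1, 0, 0, 0], [0, 0, 0, 0], [0, 0, 0, 0], [0, 0, 0, 0]])

```text
clock: 36.43
eef_pos: [529.2, 37.3, 352.7]
tcp_rot: [-3.142, -0.001, 0.956]
contact_force: [0.2, 0.7, 0.2]
opening: 0.998
```

```bash
cat > l3.py <<'E'
from m import *
import sys
from scipy.optimize import least_squares
to(605.7,145,253,.956)
im,d,P=grab('wrist',sys.argv[1]);W=cloud(d,P)
cam=-np.array(P['R']).T@np.array(P['t']);print('cam',cam.round(1))
m=((W[...,2]>200)&(W[...,2]<232)&(np.hypot(W[...,0]-570,W[...,1]-90)<75)).astype(np.uint8)
m=cv2.morphologyEx(m,cv2.MORPH_OPEN,cv2.getStructuringElement(2,(25,25)))
c=max(cv2.findContours(m,0,1)[0],key=len)
q=np.array([ray(P,u,v,220)[:2] for u,v in c[:,0].astype(float)])
s=least_squares(lambda p:np.hypot(*(q-p[:2]).T)-p[2],[570,90,46],loss='soft_l1').x
print('head fit (z220)',s.round(1),len(q),'z',np.median(W[...,2][m>0]))
H=np.array([685,249.5]);print('lamp by hinge',np.arctan2(160.5,114.3)-np.arctan2(*(H-s[:2])[::-1]),'tangent off from pot',((s[:2]-[570.1,90.4])@[.81,-.58]).round(1),'radial',((s[:2]-[570.1,90.4])@[.58,.81]).round(1))
m=(W[...,2]>250)&(W[...,2]<275)&(im.max(2)<90)&(np.hypot(W[...,0]-606,W[...,1]-145)<30)
if m.sum()>20:
    t=W[m];print('handle',((t.min(0)+t.max(0))/2).round(1),np.ptp(t,axis=0))
E
python3 l3.py w10.png
```

```text
t36.43 at [529.2  37.3 352.7] rpy [-3.142e+00 -1.000e-03  9.560e-01] -> cm [13.21  0.04  9.97] turn -0.0 F [0.2 0.7 0.2] op 0.998
cam [568.3  94.7 478.2]
head fit (z220) [561.7  93.   37. ] 399 z 219.21029008299485
lamp by hinge 0.04825376973611717 tangent off from pot -8.3 radial -2.8
```

View pics/w10.png

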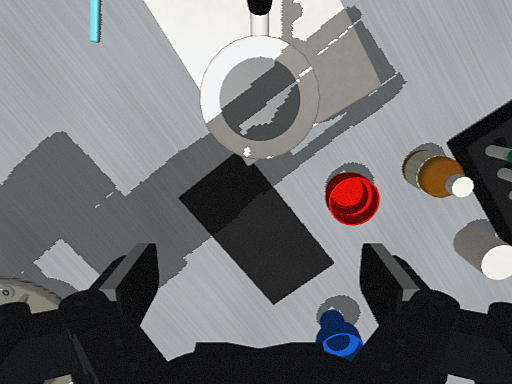

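The head shows as a white ring centred near (260,98), radius about 60 px, with the handle just beyond it at (260,5). The depth mask fits it badly (radius 37 mm), so I fit the ring's outline in the image instead.

```bash
cat > l4.py <<'E'
from m import *
import sys
def head(f,P):
    g=cv2.GaussianBlur(cv2.imread('pics/'+f,0),(5,5),1)
    for cand in cv2.HoughCircles(g,cv2.HOUGH_GRADIENT,1,20,param1=100,param2=25,minRadius=50,maxRadius=72)[0][:3]:
        u,v,R=map(float,cand); k=ray(P,u,v,214)
        print('px',(u,v,R),'pos',k.round(1)[:2],'R',np.linalg.norm(ray(P,u+R,v,214)-k).round(1),'tangent',((k[:2]-[570.1,90.4])@[.81,-.58]).round(1),'radial',((k[:2]-[570.1,90.4])@[.58,.81]).round(1))
P=cams.camera_params('wrist');head(sys.argv[1],P)
E
python3 l4.py w10.png
```

```text
px (261.5, 95.5, 62.599998474121094) pos [569.5  93.2] R 47.0 tangent -2.1 radial 1.9
```

The head is centred to within about 2 mm of the pot axis, which is within measurement error. The arm is clear of everything. Final check against the first frames, then hand in.

```bash
python3 -c "
from m import *
for c,n in(('scene','a'),('side','b')):
    f=np.load(n+'.npz');P0={k:f[k] for k in('fx','fy','cx','cy','R','t')};W0=cloud(f['d'],P0)
    im,d,P=grab(c,'z_%s.png'%c);W=cloud(d,P)
    cup(W,im,570,90,95,130)
    for nm,x,y,z0,z1,R in(('flask',700,-119,90,120,40),('tape',443,-420,15,35,55),('gauze',708,-267,60,80,45),('tongs',488,329,6,18,100),('A',463,-263,60,85,50),('B',588,-337,50,75,50),('red',593,-88,45,65,50)):
        o=[]
        for w in(W0,W):
            m=(np.hypot(w[...,0]-x,w[...,1]-y)<R)&(w[...,2]>z0)&(w[...,2]<z1);o.append(w[m].mean(0)[:2].round(1))
        print(c,nm,*o)
s=r.sense();print(s['clock'],s['contact_force'],s['eef_pos'])
"
```

```text
rim n 65 ztop 120.2 bbox mid [572.3  88.8 118.7] span [68.4 57.6  6.9] fit [572.6  90.4] R 31.8
scene flask [ 704.2 -118.2] [ 704.1 -118.1]
scene tape [ 445.  -416.3] [ 444.7 -416.6]
scene gauze [ 711.  -266.1] [ 711.2 -266. ]
scene tongs [535.3 310.9] [535.5 311.7]
scene A [ 463.9 -262.8] [ 463.3 -262.2]
scene B [ 589.7 -336.1] [ 589.7 -336.1]
scene red [594.7 -86.1] [594.9 -87.1]
rim n 72 ztop 123.1 bbox mid [569.5  90.  121.5] span [64.8 64.4  6.2] fit [569.2  89.6] R 31.7
side flask [ 695.5 -117.5] [ 695.5 -117.3]
side tape [ 438.8 -417.2] [ 439.7 -417.2]
side gauze [ 704.2 -263.7] [ 703.8 -263.8]
side tongs [524.7 302.3] [525.3 301.9]
side A [ 460.7 -263.2] [ 460.8 -264.1]
side B [ 586.7 -338. ] [ 586.7 -338.2]
side red [592.1 -88.3] [591.9 -87.4]
36.5833 [ 0.22890807 -0.87123855  0.53851184] [529.06720221  37.38548342 352.57684765]
```

View pics/z_scene.png

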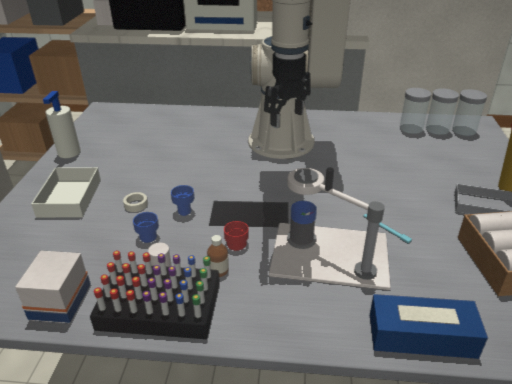

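The scene view shows the mat empty and the liner seated in the pot (303,213). The lamp head is over the pot at (306,180), and the bystanders have not moved.

```bash
python3 -c "
from rig import job
print(job.sign_off())"
```

```text
the job is handed in; nothing more can be done
None
```

The job is done and handed in at about 36.6 s on the robot's clock. The sign-off gave no verdict.

**What I did:**
- **Lamp out:** I swung it clear, to about 1.25 rad.
- **Liner:** I measured the pot's bore with the wrist camera (about 61 mm wide, 31 mm deep). I then tried the shortest, widest blue liner and it fitted first time. The other two liners and the red look-alike were never touched.
- **Vials:** All three on the mat (yellow, green and purple) went into the liner.
- **Lamp back:** I swung it back last and let go.

**Last checks:**
- **Liner:** Its rim reads 120–123 mm against 120 expected when fully home.
- **Vials:** The mat is empty. Yellow and green stand in the liner. Purple leans, with its highest point at 108 mm, below the rim.
- **Bystanders:** The flask, tape, tongs and gauze read within 1 mm of where they started, as do the red cup and the spare liners.
- **Arm:** It is well above everything and touches nothing.

**Disagreement:** The first fixed-camera estimates of where the lamp head ended up disagreed, from +9 to −13 mm along its swing, because of poor depth outlines. The wrist view from above put it about 2 mm from the pot axis, within calibration error. I accepted that and did not correct it further.

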